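# Lever a microscope stand up onto its spring prop

### The arm

A 6-joint arm with a two-finger parallel gripper is mounted at the origin on the work surface. World frame = base frame: x ahead of the robot, y to its left, z up, the work surface at z = 0. Lengths are in m, angles in rad, forces in N, time in s.
With the tool pointing down it reaches from about 0.25 to 0.725 m from the base axis. Payload 4 kg.
Tool frame: the origin (TCP) lies midway between the tips of the shut fingers; the grasp point (between the pads) lies 19 mm behind it; z points along the fingers, y is the line along which they close (so a half turn about z gives the same grasp; the last joint's range is limited). The gripper opens to 85 mm and grips with 20 to 120 N. Pads are 22 mm wide; open, the fingers measure 114 mm over their backs; the gripper's body (76 mm by 85 mm) begins 54 mm behind the grasp point. The pads swing forward as they close: fully open they stand 13 mm farther back than shut.
Start: joints at [1.112, 0.241, 0.005, 1.335, 0, 1.571], TCP at [0.221, 0.448, 0.202] pointing down, gripper open.
Joint ranges: [-2.72, 2.72], [-1.05, 1.87], [-1.09, 1.28], [-1.99, 2.15], [-1.42, 1.44], [-3.14, 3.14]. Speed limits (rad/s): [2.79, 2.79, 3.14, 3.14, 3.14, 3.14].

### API

Orientations are given as a unit quaternion [x, y, z, w].
In Python, from workcell import bot gives the robot as it stands.
- The arm moves only by the tool move_arm, never from a script. Its argument "motion" is a list of rows, each an object of numbers: "x", "y", "z": the shift along the tool's x, y, z in cm; "yaw": the turn about the tool's z in degrees. A call has 1 to 20 rows; each row is the pose to reach, as a shift and turn from the pose commanded when the call began, along the tool's axes at that moment; what a row does not reach only later rows make up. A row lasts 1/8 s, in which the tool goes at most 62.5 mm and 10.7 degrees, less where a joint would pass 70% of its speed; a pose out of reach is approached as far as the arm can. A call with a gripper value outside its range is refused whole. "gripper" is the opening, from -1 (shut) to 1 (fully open), set as the call begins (left out, the last holds). The fingers move at their own pace and stop on an object; the grip force is fixed at half the most. Time passes only in rows, so rows that repeat a pose let the fingers close. It gives the time, the measured TCP pose, the force, the opening and the grip force at its end, in the units of the state.
- bot.get_obs(): the state, without advancing time (a new reading comes with each control period).
- bot.camera(name): name is "scene" or "side" or "wrist"; returns the picture (480x640x3 uint8, blue, green, red); there is no depth.
- bot.camera_model(name): a dict with "K" (3x3 intrinsics, pixels), "world_from_camera" (4x4, takes a point from camera to world coordinates). Camera axes: x right, y down, z forward; pixel columns grow to the right and rows downward; lengths in m; the calibration is good to about 2 mm. A picture is of the moment at which its call begins: read the wrist's pose just before it. camera_model takes no time and is no camera call; for the wrist camera it gives the pose at the moment of the call.
- bot.job_done(): hands the job in; it is judged then, once.
Trained networks look in the newest picture that a camera, given by its name, has taken for a name from the list of things; names that differ only in an ending like _2 or _b are one class to them, and where a whole thing is asked for, a point or a joint stands for the part that bears it (a point fixed in the world has none). Each returns a list of dicts, best first, with "score" (0 to 1); they miss things now and then, are a little off and sometimes report something else, mostly with a low value. They report only what shows in the picture. A call takes as long as a camera call. They do not tell look-alikes from the thing itself.
- bot.cut_out(camera, name): "mask" (480x640 bool, what is visible of it) and "centre" ([row, column] in pixels, amid what is visible of it).
The state is a dict: "clock": time; "joint_pos": joint angles; "joint_vel": joint speeds; "tau": joint torques, N m; "eef_pos": TCP position; "tool_rot": TCP orientation; "ft_force": force on the tool from outside, world axes, zero at the start; "ft_torque": the same for the moment, N m; "grip_width": finger opening in m; "grasp_force": force on a finger pad.
Only numpy, scipy, OpenCV 4.12 (cv2) and the standard library are available. Lean on these libraries where they do the work, as an engineer would, in place of code of your own. Each camera call takes 0.05 s, during which the arm holds its last target. There are 200 camera calls.

### The job

The heavy microscope stand must be raised on one side so that its foot can be changed. Lay the steel pry bar across the ridge of the fulcrum block with its broad nose in the gap under the stand's base, then press the handle end down until the spring prop beside it snaps in under the edge, and let go so that the stand rests on the prop. Do not touch or shift the stand or push the prop with the gripper, and leave the board holder and the flux jar alone.

Things in the scene. Friction and masses are not known exactly. Their poses are not given: they have to be found in the camera images.
- stand: Heavy microscope stand (about 3 kg) without its head: a grey slab 200 (its x) x 160 (its y) x 24 mm on four round feet 18 mm across and 22 mm high, so that a 22 mm gap is open under the slab; a steel pillar with a focus carriage stands on its +y half, up to 180 mm high. Origin: centre of the slab's outline, at table level. The side to be raised is its -y side (long edge at y = -80 mm); the feet are at x = +-86, y = +-66 mm. About 10 to 16 N is needed at that edge to raise it.
- stand_edge (a point): Point on the lower corner of the stand's -y edge, at the stand's x = +50 mm, where the prop goes in; 22 mm above the table at the start. The prop goes in once this edge is about 35 mm above the table.
- fulcrum: Steel fulcrum block fixed to the bench in front of the stand's -y edge: 60 (x) x 40 (y) x 14 mm with a round bar of 8 mm radius along its x on top, the ridge, 22 mm above the table at the middle of the block. Origin: centre of its underside. Its x is parallel to the stand's x; its ridge lies 70 to 90 mm from the stand's edge.
- pry_bar: Loose flat steel pry bar, 220 mm long, 0.42 kg, lying on the bench. Origin: middle of its length, on its flat underside (underside at local z = 0); +x points to the nose. Nose: x = +20 to +110 mm, 44 mm wide, 8 mm thick (the last 12 mm only 5 mm). Handle: x = -110 to +20 mm, 16 mm wide, 10 mm thick. Centre of mass at about x = +19 mm, so that it rests nose down, handle up, on a ridge that lies on the handle side of that point.
- pry_tip (a point): Underside of the pry bar at the end of its nose.
- pry_end (a point): Upper side of the pry bar at the end of its handle.
- prop (a joint): Travel of the spring prop, a steel block 30 wide x 40 long x 34 mm high sliding towards the stand (stand +y) in an aluminium guide 49 x 70 mm, at most 30 mm high, fixed to the bench beside the fulcrum at the stand's x = +50 mm. In m: about 0.003 while it is held back by the side of the slab, 0.024 fully in under the edge. Its spring (about 2 N) drives it in by itself when the edge is high enough.
- prop_top (a point): Middle of the prop's upper face, 34 mm above the table.
- board_holder: Circuit board in a steel holder, 110 x 80 x 26 mm. Origin: centre of its underside.
- flux_jar: Flux jar, 48 mm across, 50 mm high. Origin: centre of its underside.
Mind the look-alikes: they are no part of the job. What is shaped like the part that bears prop but red or yellow is not meant.

How it is judged:
By the outcome, as a careful person would: the job done as asked, in the order asked, and still so for the second after the job is handed in, with the robot touching nothing.
It also fails if it takes over 67 s, if anything falls off the work surface, if the arm or the gripper's body presses on something with over 40 N, if the wrist force passes 120 N, or if a joint passes its speed limit or range.

## Working session

There is one attempt and no reset: what is moved stays moved. The work goes in short steps, Python scripts to look and compute and a tool call to move; the robot and the scene stay as the last step left them, time stands still between calls to the robot, and variables do not carry over. Pictures are saved under pics/ and viewed, at most 10 in all, crops included, and the job is handed in when it is done.

Besides the shell and the picture viewer there is one more tool, called after ">>>" as a command line: name --argument value ..., lists and objects as JSON in quotes. move_arm: Moves the arm, as the interface text tells. Its arguments: {"type":"object","properties":{"motion":{"type":"array"},"gripper":{"type":"number"}},"required":["motion"]}

```bash
mkdir -p pics; ls; python3 - <<'E'
from workcell import bot
import cv2,numpy as np
o=bot.get_obs();print(o['clock'],o['eef_pos'],o['tool_rot'],o['grip_width'])
a=bot.camera("scene");b=bot.camera("side")
cv2.imwrite("pics/scene.png",a);cv2.imwrite("pics/side.png",b)
for c in("scene","side"):
  m=bot.camera_model(c);print(c,np.round(m['K'],1).tolist(),np.round(m['world_from_camera'],3).tolist())
  for n in("stand","fulcrum","pry_bar","prop","board_holder","flux_jar"):
    for r in bot.cut_out(c,n): print(n,round(r['score'],2),np.round(r['centre']),r['mask'].sum())
E
```

```text
pics
0.0 [0.22111919 0.44768829 0.20152325] [ 2.27373738e-01  9.73807023e-01 -1.00419897e-03 -2.40040227e-04] 0.08513318153793228
scene [[518.1, 0.0, 320.5], [0.0, 518.1, 232.8], [0.0, 0.0, 1.0]] [[-0.863, 0.324, -0.388, 0.947], [0.505, 0.551, -0.664, 0.526], [-0.002, -0.769, -0.639, 0.653], [0.0, 0.0, 0.0, 1.0]]
stand 0.77 [319. 429.] 12453
stand 0.68 [292. 359.] 309
fulcrum 0.81 [260. 380.] 676
fulcrum 0.55 [276. 220.] 874
pry_bar 0.72 [290. 358.] 274
pry_bar 0.7 [172. 306.] 920
prop 0.65 [291. 360.] 267
prop 0.63 [249. 304.] 428
prop 0.61 [328. 287.] 643
board_holder 0.62 [220. 223.] 1717
flux_jar 0.92 [276. 219.] 886
side [[540.8, 0.0, 313.9], [0.0, 540.8, 239.3], [0.0, 0.0, 1.0]] [[0.957, -0.179, 0.227, 0.323], [-0.289, -0.639, 0.713, -0.775], [0.017, -0.748, -0.663, 0.691], [0.0, 0.0, 0.0, 1.0]]
stand 0.62 [203. 317.] 203
stand 0.58 [171. 271.] 6972
fulcrum 0.7 [238. 284.] 615
pry_bar 0.9 [382. 325.] 2793
prop 0.8 [202. 319.] 303
prop 0.77 [249. 357.] 325
prop 0.59 [192. 385.] 240
board_holder 0.83 [314. 438.] 2754
flux_jar 0.73 [239. 431.] 785
```

View pics/scene.png

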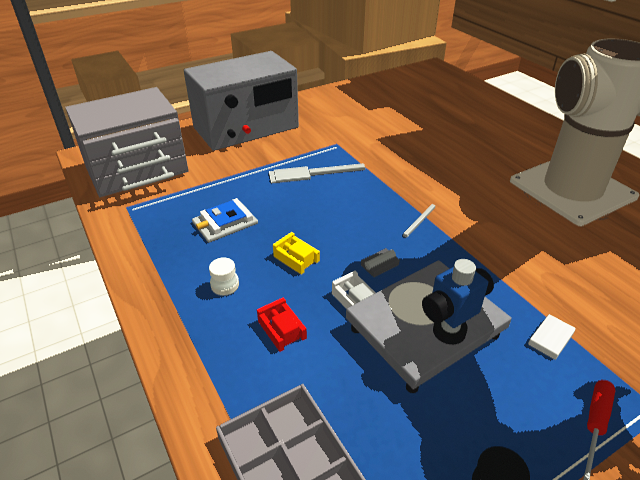

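View pics/side.png

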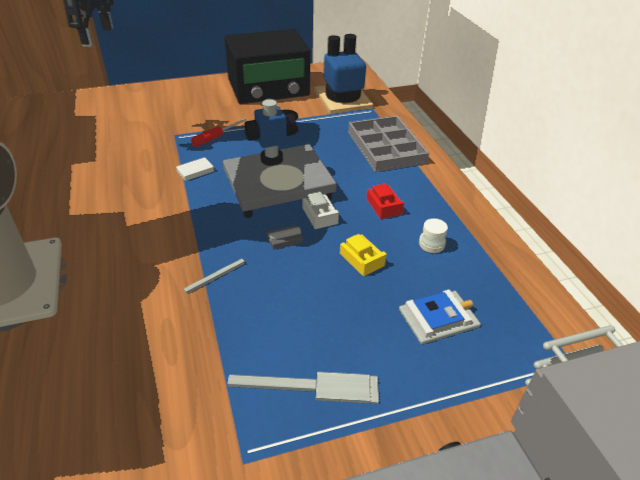

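The side view shows the pry bar at (303,385) with its nose to the right (378,389). The fulcrum is at (284,238), the grey prop at (320,210) and the stand at (278,175). There are three guide-and-prop assemblies: grey at (320,210), yellow at (362,254) and red at (385,200). Grey is the one meant, because it stands at the slab's edge beside the fulcrum. The enlarged crop should confirm that.

```bash
cat > h.py <<'E'
from workcell import bot
import cv2,numpy as np
from scipy.optimize import minimize
def ray(c,u,v,z,m=None):
    m=m or bot.camera_model(c);T=m['world_from_camera'];d=T[:3,:3]@np.linalg.inv(m['K'])@[u,v,1]
    return T[:3,3]+d*(z-T[2,3])/d[2]
def proj(m,P):
    T=np.asarray(m['world_from_camera']);q=(np.atleast_2d(P)-T[:3,3])@T[:3,:3]@np.asarray(m['K']).T
    return q[:,:2]/q[:,2:]
def box(x0,x1,y0,y1,z0,z1): return np.array([[x,y,z] for x in(x0,x1) for y in(y0,y1) for z in(z0,z1)])
def place(P,p):
    c,s=np.cos(p[2]),np.sin(p[2]);return np.c_[c*P[:,0]-s*P[:,1]+p[0],s*P[:,0]+c*P[:,1]+p[1],P[:,2]]
def draw(m,boxes,p):
    im=np.zeros((480*4,640*4),np.uint8)
    for b in boxes:
        q=proj(m,place(b,p));cv2.fillConvexPoly(im,cv2.convexHull(np.round((q+.5)*4).astype(np.int32)),255)
    return cv2.resize(im,(640,480),interpolation=cv2.INTER_AREA)/255.
def fit(ms,boxes,p0):
    def cost(p):
        t=0
        for m,k in ms:
            d=draw(m,boxes,p);t+=1-np.minimum(d,k).sum()/np.maximum(d,k).sum()
        return t/len(ms)
    s=np.array([[0,0,0],[.015,0,0],[0,.015,0],[0,0,.15]])+p0
    return minimize(cost,p0,method='Nelder-Mead',options=dict(initial_simplex=s,xatol=2e-4,fatol=1e-4))
BAR=[box(.02,.098,-.022,.022,0,.008),box(.098,.11,-.022,.022,0,.005),box(-.11,.02,-.008,.008,0,.010)]
E
python3 - <<'E'
from h import *
a=bot.camera("scene");b=bot.camera("side")
A=cv2.resize(a[225:405,325:525],(400,360),interpolation=cv2.INTER_CUBIC);B=cv2.resize(b[140:260,215:348],(400,360),interpolation=cv2.INTER_CUBIC)
cv2.imwrite("pics/crop.png",np.hstack([A,B]))
ms,mf=[],[]
for c in("scene","side"):
  m=bot.camera_model(c)
  for n,l in(("pry_bar",ms),("fulcrum",mf)):
    for r in bot.cut_out(c,n):
      v,u=r['centre'];p=ray(c,u,v,.008);print(c,n,round(r['score'],2),p.round(3),r['mask'].sum())
      if n=="pry_bar" and r['mask'].sum()>800 or n=="fulcrum" and np.hypot(*(np.array([u,v])-({'scene':(380,260),'side':(284,238)}[c])))<15: l.append((m,r['mask'].astype(float)))
p0=ray("side",315,384,.01)
for k in(ms[1:],ms[:1],ms):
  r=fit(k,BAR,[p0[0],p0[1],0.0]);print("bar",r.x.round(4),r.fun)
p0=ray("side",284,238,.02)
print(p0)
for k in(mf[1:],mf):
  for yaw in(-.3,.3):
    r=fit(k,[box(-.03,.03,-.02,.02,0,.014),box(-.03,.03,-.008,.008,.014,.022)],[p0[0],p0[1],yaw]);print("fulc",r.x.round(4),r.fun)
E
```

```text
scene pry_bar 0.63 [ 0.474 -0.359  0.008] 861
scene fulcrum 0.58 [ 0.504 -0.019  0.008] 698
scene fulcrum 0.43 [0.511 0.137 0.008] 12638
side pry_bar 0.82 [ 0.484 -0.349  0.008] 2792
side fulcrum 0.93 [ 0.501 -0.014  0.008] 597
bar [ 0.4483 -0.34   -0.3459] 0.07124665957705634
bar [ 0.4488 -0.3427 -0.3517] 0.1262036394386873
bar [ 0.4485 -0.3406 -0.3381] 0.11446355689447663
[ 0.4993917  -0.03484774  0.02      ]
fulc [ 0.5036 -0.0151  0.0503] 0.08959628266248254
fulc [ 0.5025 -0.0153  0.0841] 0.0929704536196112
fulc [ 0.5032 -0.0176  0.0557] 0.09968115716158504
fulc [ 0.5033 -0.0178  0.1068] 0.10406026209115266
```

View pics/crop.png

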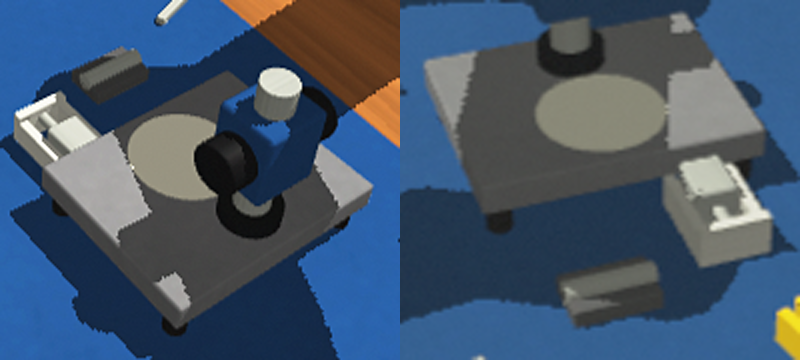

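The crop confirms it: the grey prop sits against the slab's -y edge, beside the fulcrum and on the stand's +x side. Next I'll measure the stand corners.

```bash
python3 - <<'E'
from h import *
S=[(223.3,160.7),(242.6,200),(336.4,183),(310.4,144.3)]   # (-,+),(-,-),(+,-),(+,+)
L=np.array([[-.1,.08],[-.1,-.08],[.1,-.08],[.1,.08]])
C=[(440,261),(346.5,307.5),(416.5,379),(511,317.5)]
for c,px in(("side",S),("scene",C)):
  W=np.array([ray(c,u,v,.046)[:2] for u,v in px]);print(c,W.round(3).tolist(),[round(np.linalg.norm(W[i]-W[i-1]),3) for i in range(4)])
  if c=="scene":
    ctr=W.mean(0)
    # order world corners to L by angle
    W=W[[0,1,2,3]]
    best=None
    from itertools import permutations
    for P in permutations(range(4)):
      V=W[list(P)]-ctr;z=(V[:,0]+1j*V[:,1]);l=L[:,0]+1j*L[:,1];k=(z*l.conj()).sum();th=np.angle(k);e=abs(z-l*np.exp(1j*th)).max()
      if abs(th)<.8 and(best is None or e<best[0]):best=(e,th)
    print(ctr.round(4),best)
  else:
    ctr=W.mean(0);V=W-ctr;z=V[:,0]+1j*V[:,1];l=L[:,0]+1j*L[:,1];th=np.angle((z*l.conj()).sum());print(ctr.round(4),th,abs(z-l*np.exp(1j*th)).max())
E
```

```text
side [[0.43, 0.214], [0.443, 0.067], [0.638, 0.072], [0.629, 0.228]] [np.float64(0.199), np.float64(0.147), np.float64(0.195), np.float64(0.156)]
[0.5347 0.1451] 0.05804886088462067 0.00809401268188368
scene [[0.44, 0.065], [0.636, 0.074], [0.624, 0.232], [0.43, 0.218]] [np.float64(0.154), np.float64(0.196), np.float64(0.159), np.float64(0.194)]
[0.5323 0.1474] (np.float64(0.004597458260153155), np.float64(0.06250772761098143))
```

>>> move_arm --motion '[{"x": -4, "y": -4, "yaw": 6}, {"x": -8, "y": -8, "yaw": 10}]'

```text
invalid input at $.motion[0]: expected keys x, y, z, yaw
```

```bash
python3 - <<'E'
from h import *
o=bot.get_obs();print(o['clock'],o['eef_pos'],o['tool_rot'],o['joint_pos'].round(3) if hasattr(o['joint_pos'],'round') else o['joint_pos'],o['ft_force'])
for n,u,v in(("yellow",362,254),("red",385,200),("grey",320,210),("holder",438,314),("strip",215,275)): print(n,ray("side",u,v,.015).round(3))
E
```

```text
1.0 [0.22143186 0.44828669 0.20240545] [ 2.27373411e-01  9.73807646e-01 -3.41454895e-07  5.04876352e-06] [ 1.112  0.241  0.005  1.335 -0.     1.571] [-0.14867405 -0.90114503 -0.82088564]
yellow [ 0.627 -0.111  0.015]
red [0.73  0.029 0.015]
grey [0.591 0.033 0.015]
holder [ 0.697 -0.28   0.015]
strip [ 0.361 -0.091  0.015]
```

>>> move_arm --motion '[{"x": -4, "y": -4, "z": 0, "yaw": 6}, {"x": -8, "y": -8, "z": 0, "yaw": 10}, {"x": -8, "y": -8, "z": 0, "yaw": 10}]'

```text
clock: 1.38
eef_pos: [0.2582, 0.3381, 0.2025]
tool_rot: [0.314, 0.95, -0.001, 0.0]
ft_force: [0.3, 0.2, 0.2]
grip_width: 0.0852
grasp_force: 0.0
```

```bash
python3 - <<'E'
from h import *
o=bot.get_obs();print(o['clock'],o['eef_pos'],o['tool_rot'],np.round(o['joint_pos'],3))
E
```

```text
1.375 [0.25817006 0.33811869 0.2025448 ] [ 3.13595360e-01  9.49556575e-01 -5.05237888e-04  7.58954304e-05] [ 0.919  0.094 -0.173  1.305 -0.     1.557]
```

>>> move_arm --motion '[{"x": -4.6, "y": -3.6, "z": 0, "yaw": -1}, {"x": -9.2, "y": -7.2, "z": 0, "yaw": -2}, {"x": -13.8, "y": -10.8, "z": 0, "yaw": -4}, {"x": -18.4, "y": -14.4, "z": 0, "yaw": -6}, {"x": -23, "y": -18, "z": 0, "yaw": -8}, {"x": -27.6, "y": -21.6, "z": 0, "yaw": -10}, {"x": -32.2, "y": -25.2, "z": 0, "yaw": -12}, {"x": -36.8, "y": -28.8, "z": 0, "yaw": -14}, {"x": -41.4, "y": -32.4, "z": 0, "yaw": -16}, {"x": -46, "y": -36, "z": 0, "yaw": -16.8}, {"x": -50.6, "y": -39.6, "z": 2, "yaw": -16.8}, {"x": -55.3, "y": -43.3, "z": 4, "yaw": -16.8}, {"x": -55.3, "y": -43.3, "z": 5, "yaw": -16.8}, {"x": -55.3, "y": -43.3, "z": 5, "yaw": -16.8}, {"x": -55.3, "y": -43.3, "z": 5, "yaw": -16.8}]' --gripper 0

```text
clock: 3.25
eef_pos: [0.4477, -0.334, 0.1534]
tool_rot: [0.168, 0.986, -0.0, 0.0]
ft_force: [0.5, 0.6, 1.5]
grip_width: 0.0426
grasp_force: 0.0
```

```bash
python3 - <<'E'
from h import *
o=bot.get_obs();print(o['clock'],o['eef_pos'],o['tool_rot'],np.round(o['joint_pos'],3),o['grip_width'])
m=bot.camera_model("wrist");a=bot.camera("wrist");cv2.imwrite("pics/w1.png",a)
for r in bot.cut_out("wrist","pry_bar"):
  k=r['mask'];print(r['score'],r['centre'],k.sum(),[(v.min(),v.max()) for v in np.nonzero(k)])
  if k.sum()>2000:
    f=fit([(m,k.astype(float))],BAR,[.4485,-.341,-.345]);print(f.x.round(4),f.fun)
E
```

```text
3.25 [ 0.44766887 -0.33399418  0.15337434] [ 1.68354294e-01  9.85726428e-01 -1.19659546e-04  4.76879973e-04] [-0.641  0.38   0.07   1.26   0.    -0.303] 0.04263947054779476
0.73 [247.6, 316.6] 9156 [(np.int64(60), np.int64(335)), (np.int64(289), np.int64(343))]
[ 0.4478 -0.3377 -0.3459] 0.0292682906387981
```

View pics/w1.png

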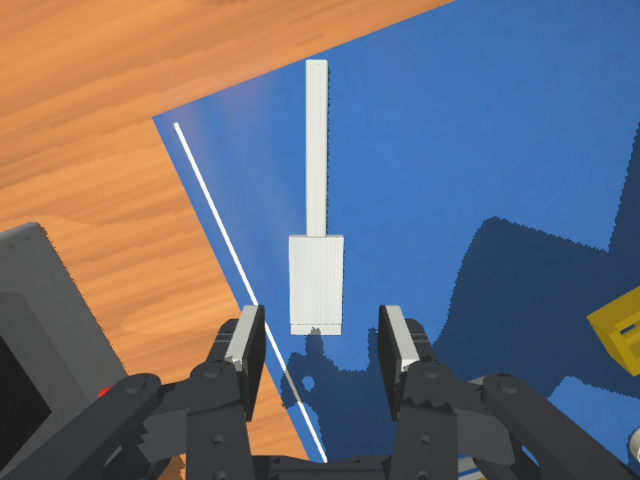

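>>> move_arm --motion '[{"x": 0.3, "y": -0.3, "z": 5, "yaw": 0.4}, {"x": 0.35, "y": -0.35, "z": 10, "yaw": 0.4}, {"x": 0.35, "y": -0.35, "z": 13, "yaw": 0.4}, {"x": 0.35, "y": -0.35, "z": 15, "yaw": 0.4}, {"x": 0.35, "y": -0.35, "z": 15, "yaw": 0.4}, {"x": 0.35, "y": -0.35, "z": 15, "yaw": 0.4}]'

```text
clock: 4.1
eef_pos: [0.4438, -0.3376, 0.0041]
tool_rot: [0.172, 0.985, -0.001, 0.001]
ft_force: [0.8, -0.3, 0.6]
grip_width: 0.043
grasp_force: 0.0
```

>>> move_arm --motion '[{"x": 0, "y": 0, "z": 0, "yaw": 0}, {"x": 0, "y": 0, "z": 0, "yaw": 0}, {"x": 0, "y": 0, "z": 0, "yaw": 0}, {"x": 0, "y": 0, "z": 0, "yaw": 0}, {"x": 0, "y": 0, "z": 0, "yaw": 0}, {"x": 0, "y": 0, "z": 0, "yaw": 0}]' --gripper -1

```text
clock: 4.85
eef_pos: [0.4427, -0.3373, 0.0023]
tool_rot: [0.173, 0.985, 0.0, -0.0]
ft_force: [0.3, 0.1, -0.6]
grip_width: -0.0001
grasp_force: 0.0
```

>>> move_arm --motion '[{"x": 0, "y": 0, "z": -2, "yaw": 0}, {"x": 0, "y": 0, "z": -5, "yaw": 0}, {"x": 0, "y": 0, "z": -8, "yaw": 0}, {"x": 0, "y": 0, "z": -8, "yaw": 0}, {"x": 0, "y": 0, "z": -8, "yaw": 0}]'

```text
clock: 5.48
eef_pos: [0.4423, -0.337, 0.0817]
tool_rot: [0.173, 0.985, 0.0, -0.0]
ft_force: [-0.1, -0.0, -0.2]
grip_width: -0.0003
grasp_force: 0.0
```

```bash
python3 - <<'E'
from h import *
o=bot.get_obs();print(o['clock'],o['eef_pos'])
m=bot.camera_model("wrist");a=bot.camera("wrist");s=bot.camera("side")
print(np.round(m['K'],1).tolist(),np.round(m['world_from_camera'],3).tolist(), proj(m,[o['eef_pos']]))
for c in("wrist","side"):
 mm=bot.camera_model(c)
 for r in bot.cut_out(c,"pry_bar"):
  k=r['mask'];print(c,r['score'],r['centre'],k.sum())
  if k.sum()>2000:
    f=fit([(mm,k.astype(float))],BAR,[.4485,-.341,-.345]);print(f.x.round(4),f.fun)
cv2.imwrite("pics/w2.png",np.hstack([cv2.resize(a,(400,300)),cv2.resize(s[240:480,150:470],(400,300))]))
E
```

```text
5.475 [ 0.44229272 -0.33697414  0.08168532]
[[420.3, 0.0, 321.3], [0.0, 420.3, 240.3], [0.0, 0.0, 1.0]] [[0.34, 0.893, 0.295, 0.366], [0.941, -0.323, -0.106, -0.309], [0.001, 0.314, -0.95, 0.253], [0.0, 0.0, 0.0, 1.0]] [[319.73886584 292.54501326]]
wrist 0.78 [201.5, 321.9] 8335
[ 0.4466 -0.3372 -0.3475] 0.41910193148948083
side 0.79 [384.0, 325.6] 2869
[ 0.4482 -0.3396 -0.3498] 0.05899654091519724
```

View pics/w2.png

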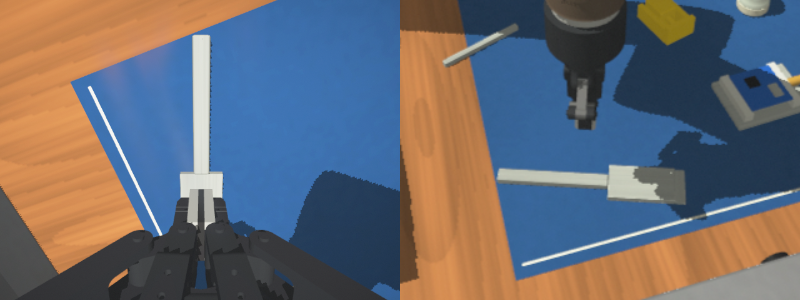

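```bash
python3 - <<'E'
from h import *
o=bot.get_obs();m=bot.camera_model("side");e=o['eef_pos'];print(proj(m,[e,[e[0],e[1],0],[.4478,-.3377,.01],[.4431,-.336,.1]]))
# bar projection check
f=lambda p:proj(m,place(np.array([[-.11,0,.01],[.02,0,.009],[.11,0,.005]]),p)).round(1).tolist()
print(f([.4482,-.3396,-.35]))
s=bot.camera("side");k=bot.cut_out("side","pry_bar")[0]['mask'];c=np.argwhere(k);print(c[c[:,1].argmin()],c[c[:,1].argmax()])
for z in(0,.01,.02,.03):
  print(z,[ray("side",u,v,z).round(3).tolist() for u,v in((229,381),(378,389))])
w=bot.camera_model("wrist")
E
```

```text
[[297.31187292 351.95757307]
 [297.49373423 385.45807816]
 [301.51147401 381.18628196]
 [297.95164156 342.82585129]]
[[227.4, 377.8], [315.8, 383.4], [377.2, 388.6]]
[381 228] [382 376]
0 [[0.346, -0.301, 0.0], [0.554, -0.375, 0.0]]
0.01 [[0.346, -0.308, 0.01], [0.551, -0.381, 0.01]]
0.02 [[0.346, -0.315, 0.02], [0.547, -0.387, 0.02]]
0.03 [[0.345, -0.322, 0.03], [0.544, -0.393, 0.03]]
```

```bash
python3 - <<'E'
from h import *
o=bot.get_obs();e=np.array(o['eef_pos']);P=[e+[0,0,d] for d in(0,.01,.02)]
ims=[]
for c,y,x in(("side",300,240),("wrist",220,250)):
  a=bot.camera(c);q=proj(bot.camera_model(c),P);print(c,q.round(1).tolist())
  a=cv2.resize(a[y:y+100,x:x+130],None,fx=3,fy=3,interpolation=cv2.INTER_CUBIC)
  for i,p in enumerate(q): cv2.drawMarker(a,tuple(int(v) for v in((p-[x,y]+.5)*3)),[(0,0,255),(0,255,0),(255,0,255)][i],0,8,1)
  ims.append(a)
cv2.imwrite("pics/tip.png",np.hstack(ims))
E
```

```text
side [[297.6, 351.9], [297.6, 347.4], [297.5, 342.8]]
wrist [[320.0, 291.6], [319.9, 301.7], [319.9, 312.9]]
```

View pics/tip.png

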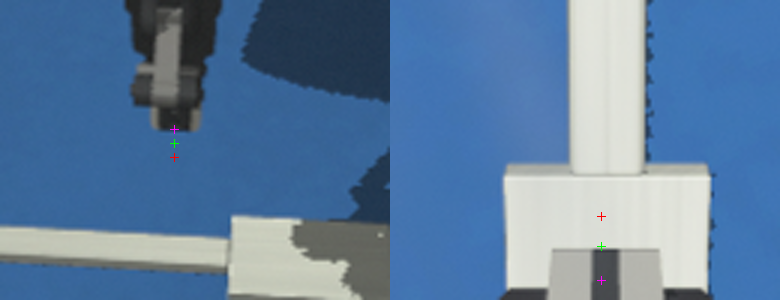

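The drawn marks show that the real fingertips sit about 19 mm above the reported TCP, at the grasp point, so the fingers closed over the bar. I'll go lower, watching the force.

>>> move_arm --motion '[{"x": 0, "y": 0, "z": 3, "yaw": 0}, {"x": 0, "y": 0, "z": 6, "yaw": 0}, {"x": 0, "y": 0, "z": 8, "yaw": 0}, {"x": 0, "y": 0, "z": 8.6, "yaw": 0}, {"x": 0, "y": 0, "z": 9.2, "yaw": 0}, {"x": 0, "y": 0, "z": 9.2, "yaw": 0}, {"x": 0, "y": 0, "z": 9.2, "yaw": 0}]' --gripper 0

```text
clock: 6.75
eef_pos: [0.4433, -0.3377, -0.0088]
tool_rot: [0.173, 0.985, -0.0, 0.001]
ft_force: [-0.2, -0.2, 0.0]
grip_width: 0.0427
grasp_force: 0.0
```

>>> move_arm --motion '[{"x": 0, "y": 0, "z": 0.25, "yaw": 0}, {"x": 0, "y": 0, "z": 0.4, "yaw": 0}, {"x": 0, "y": 0, "z": 0.4, "yaw": 0}]'

```text
clock: 7.12
eef_pos: [0.4426, -0.3372, -0.0137]
tool_rot: [0.173, 0.985, 0.0, -0.0]
ft_force: [-0.0, 0.1, 0.7]
grip_width: 0.0425
grasp_force: 0.0
```

>>> move_arm --motion '[{"x": 0, "y": 0, "z": 0, "yaw": 0}, {"x": 0, "y": 0, "z": 0, "yaw": 0}, {"x": 0, "y": 0, "z": 0, "yaw": 0}, {"x": 0, "y": 0, "z": 0, "yaw": 0}, {"x": 0, "y": 0, "z": 0, "yaw": 0}]' --gripper -1

```text
clock: 7.75
eef_pos: [0.4427, -0.3373, -0.0136]
tool_rot: [0.173, 0.985, 0.0, -0.0]
ft_force: [0.8, -0.2, 1.1]
grip_width: 0.0
grasp_force: 0.0
```

```bash
python3 - <<'E'
from h import *
o=bot.get_obs();print(o['eef_pos'],o['grip_width'])
a=bot.camera("side");s=bot.camera("scene");q=proj(bot.camera_model("scene"),[o['eef_pos']])[0];print(q)
A=cv2.resize(a[320:420,235:365],None,fx=3,fy=3,interpolation=cv2.INTER_CUBIC)
x,y=int(q[0])-65,max(0,int(q[1])-60)
B=cv2.resize(s[y:y+100,x:x+130],None,fx=3,fy=3,interpolation=cv2.INTER_CUBIC)
cv2.imwrite("pics/tip2.png",np.hstack([A,B]))
E
```

```text
[ 0.44274704 -0.3373129  -0.01358947] 2.592903383253125e-05
[320.34937919 177.98457136]
```

View pics/tip2.png

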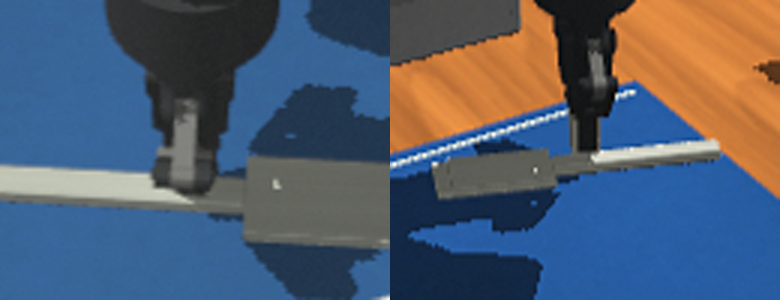

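Fingertips are shut just above the handle's top at (300,384) in the side view, so the real tip offset is about 24 mm. I'll open and go about 7 mm lower.

>>> move_arm --motion '[{"x": 0, "y": 0, "z": 0, "yaw": 0}, {"x": 0, "y": 0, "z": 0, "yaw": 0}, {"x": 0, "y": 0, "z": 0, "yaw": 0}, {"x": 0, "y": 0, "z": 0.35, "yaw": 0}, {"x": 0, "y": 0, "z": 0.7, "yaw": 0}, {"x": 0, "y": 0, "z": 0.7, "yaw": 0}, {"x": 0, "y": 0, "z": 0.7, "yaw": 0}]' --gripper 0

```text
clock: 8.72
eef_pos: [0.4427, -0.3373, -0.0207]
tool_rot: [0.173, 0.985, 0.0, -0.0]
ft_force: [0.5, -0.9, 0.2]
grip_width: 0.0428
grasp_force: 0.0
```

>>> move_arm --motion '[{"x": 0, "y": 0, "z": 0, "yaw": 0}, {"x": 0, "y": 0, "z": 0, "yaw": 0}, {"x": 0, "y": 0, "z": 0, "yaw": 0}, {"x": 0, "y": 0, "z": 0, "yaw": 0}, {"x": 0, "y": 0, "z": 0, "yaw": 0}]' --gripper -1

```text
clock: 9.35
eef_pos: [0.4429, -0.3373, -0.0202]
tool_rot: [0.173, 0.985, -0.0, 0.0]
ft_force: [-1.3, 0.8, 5.2]
grip_width: 0.012
grasp_force: 59.1
```

>>> move_arm --motion '[{"x": 0, "y": 0, "z": -1, "yaw": 0}, {"x": 0, "y": 0, "z": -3, "yaw": 0}, {"x": 0, "y": 0, "z": -5, "yaw": 0}, {"x": 0, "y": 0, "z": -6, "yaw": 0}, {"x": 0, "y": 0, "z": -6, "yaw": 0}, {"x": 0, "y": 0, "z": -6, "yaw": 0}]'

```text
clock: 10.1
eef_pos: [0.442, -0.3368, 0.0384]
tool_rot: [0.173, 0.985, 0.0, -0.001]
ft_force: [0.2, 0.2, -4.1]
grip_width: 0.0115
grasp_force: 58.9
```

```bash
python3 - <<'E'
from h import *
o=bot.get_obs();print(o['eef_pos'],o['grip_width'],o['grasp_force'],o['ft_force'],o['ft_torque'])
a=bot.camera("side");s=bot.camera("wrist")
cv2.imwrite("pics/g.png",np.hstack([cv2.resize(a[280:430,205:405],(400,300)),cv2.resize(s,(400,300))]))
E
```

```text
[ 0.44201862 -0.33677381  0.03841595] 0.011482786787510905 58.91557574272156 [ 0.19937751  0.18543782 -4.08260759] [0.06915481 0.14690752 0.00357015]
```

View pics/g.png

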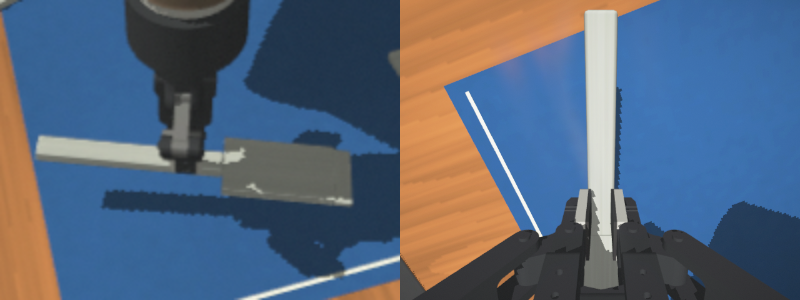

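Bar is held level (4.1 N lifted). Next I move it to the fulcrum with the nose pointing away from the stand. Resting the handle on the ridge there will tilt it nose-down in the grip.

>>> move_arm --motion '[{"x": 0.4, "y": 2, "z": -2, "yaw": 6}, {"x": 0.8, "y": 5, "z": -4, "yaw": 14}, {"x": 1.2, "y": 9, "z": -4, "yaw": 22}, {"x": 1.6, "y": 13, "z": -4, "yaw": 31}, {"x": 2, "y": 17, "z": -4, "yaw": 40}, {"x": 2.4, "y": 21, "z": -4, "yaw": 49}, {"x": 2.8, "y": 24, "z": -4, "yaw": 58}, {"x": 3.1, "y": 26.5, "z": -4, "yaw": 64}, {"x": 3.4, "y": 28, "z": -4, "yaw": 66.6}, {"x": 3.4, "y": 28, "z": -4, "yaw": 66.6}, {"x": 3.4, "y": 28, "z": -4, "yaw": 66.6}]'

```text
clock: 11.58
eef_pos: [0.5057, -0.0629, 0.0791]
tool_rot: [0.685, 0.729, -0.0, -0.0]
ft_force: [0.5, 0.1, -3.8]
grip_width: 0.0118
grasp_force: 59.1
```

```bash
cat >> h.py <<'E'
def tool(o):
    n=np.array(o['tool_rot'])[:2];ty=2*n[1]*n-[0,1];tx=2*n[0]*n-[1,0];return tx,ty
def go(o,x,y,z,ydeg):
    tx,ty=tool(o);d=np.array([x,y])-o['eef_pos'][:2];a=np.degrees(np.arctan2(ty[1],ty[0]))
    print("shift cm",(d@tx*100).round(2),(d@ty*100).round(2),round((o['eef_pos'][2]-z)*100,2),"yaw",round((a-ydeg+180)%360-180,2))
def at(dx,dy,c): # local->world
    p=place(np.array([[dx,dy,0.]]),c)[0];return p[:2]
E
python3 - <<'E'
from h import *
o=bot.get_obs();print(o['eef_pos'],o['grip_width'],o['ft_force'],np.round(o['joint_pos'],2));go(o,.506,-.0615,.004,3.4)
# fit bar with height and pitch free in both fixed cameras
ks=[]
for c in("scene","side"):
  bot.camera(c)
  for r in bot.cut_out(c,"pry_bar"):
    print(c,round(r['score'],2),np.round(r['centre']),r['mask'].sum())
  for r in bot.cut_out(c,"fulcrum"):
    print(c,"fulc",round(r['score'],2),np.round(r['centre']),r['mask'].sum())
E
```

```text
[ 0.50570978 -0.06289643  0.07905523] 0.011763577411985133 [ 0.51850763  0.0877541  -3.81673933] [-0.12  0.35 -0.18  1.04 -0.    1.39]
shift cm 0.14 0.04 7.51 yaw 0.13
scene 0.78 [202. 355.] 960
scene 0.74 [319. 429.] 12523
scene fulc 0.79 [258. 380.] 674
side 0.8 [234. 301.] 1288
side fulc 0.57 [239. 279.] 355
```

>>> move_arm --motion '[{"x": 0.1, "y": 0, "z": 3, "yaw": 0.1}, {"x": 0.1, "y": 0, "z": 6, "yaw": 0.1}, {"x": 0.1, "y": 0, "z": 7.3, "yaw": 0.1}, {"x": 0.1, "y": 0, "z": 7.6, "yaw": 0.1}, {"x": 0.1, "y": 0, "z": 7.8, "yaw": 0.1}, {"x": 0.1, "y": 0, "z": 7.8, "yaw": 0.1}]'

```text
clock: 12.62
eef_pos: [0.5069, -0.0615, 0.0023]
tool_rot: [0.686, 0.728, 0.001, 0.001]
ft_force: [0.4, 0.2, -3.7]
grip_width: 0.0116
grasp_force: 59.2
```

>>> move_arm --motion '[{"x": 0, "y": 0, "z": 0.2, "yaw": 0}, {"x": 0, "y": 0, "z": 0.35, "yaw": 0}, {"x": 0, "y": 0, "z": 0.35, "yaw": 0}]'

```text
clock: 13.0
eef_pos: [0.5062, -0.0615, -0.0019]
tool_rot: [0.686, 0.728, 0.0, 0.0]
ft_force: [1.0, -0.7, -3.9]
grip_width: 0.0116
grasp_force: 58.6
```

>>> move_arm --motion '[{"x": 0, "y": 0, "z": 0.2, "yaw": 0}, {"x": 0, "y": 0, "z": 0.4, "yaw": 0}, {"x": 0, "y": 0, "z": 0.4, "yaw": 0}]'

```text
clock: 13.38
eef_pos: [0.5065, -0.0617, -0.0043]
tool_rot: [0.686, 0.728, 0.0, 0.001]
ft_force: [-3.5, -1.2, 9.4]
grip_width: 0.0117
grasp_force: 61.6
```

```bash
python3 - <<'E'
from h import *
o=bot.get_obs();print(o['eef_pos'],o['ft_force'],o['ft_torque'])
a=bot.camera("side");s=bot.camera("scene")
cv2.imwrite("pics/st.png",np.hstack([cv2.resize(a[160:310,220:420],(400,300)),cv2.resize(s[130:310,275:515],(400,300))]))
E
```

```text
[ 0.5065194  -0.06172971 -0.00434276] [-3.52485218 -1.22186588  9.35377211] [0.03737968 0.81132297 0.06648637]
```

View pics/st.png

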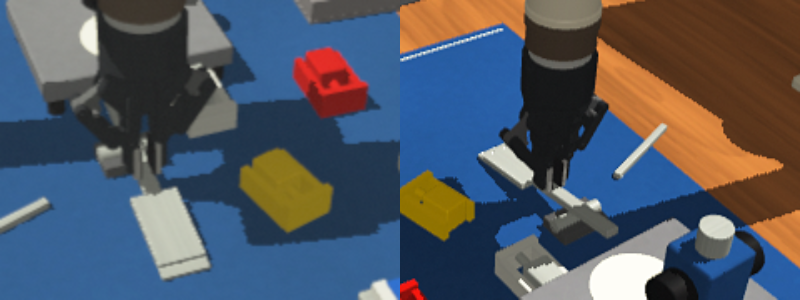

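Ridge contact is at 13 N, with the handle lying over the ridge and the nose out over the mat. I'll release so it tilts, lower slightly, then grip again.

>>> move_arm --motion '[{"x": 0, "y": 0, "z": 0, "yaw": 0}, {"x": 0, "y": 0, "z": 0, "yaw": 0}, {"x": 0, "y": 0, "z": 0.1, "yaw": 0}, {"x": 0, "y": 0, "z": 0.2, "yaw": 0}, {"x": 0, "y": 0, "z": 0.3, "yaw": 0}, {"x": 0, "y": 0, "z": 0.3, "yaw": 0}]' --gripper -0.3

```text
clock: 14.22
eef_pos: [0.5058, -0.0614, -0.0093]
tool_rot: [0.686, 0.728, -0.0, -0.0]
ft_force: [-0.7, -0.1, -0.4]
grip_width: 0.0299
grasp_force: 0.0
```

>>> move_arm --motion '[{"x": 0, "y": 0, "z": 0, "yaw": 0}, {"x": 0, "y": 0, "z": 0, "yaw": 0}, {"x": 0, "y": 0, "z": 0, "yaw": 0}, {"x": 0, "y": 0, "z": 0, "yaw": 0}]' --gripper -1

```text
clock: 14.72
eef_pos: [0.5061, -0.0615, -0.0089]
tool_rot: [0.686, 0.728, 0.0, 0.0]
ft_force: [-0.6, 0.3, 3.2]
grip_width: 0.0136
grasp_force: 58.8
```

>>> move_arm --motion '[{"x": 0, "y": 0, "z": -1, "yaw": 0}, {"x": 0, "y": 0, "z": -4, "yaw": 0}, {"x": 0, "y": 0, "z": -7, "yaw": 0}, {"x": 0, "y": 0, "z": -7, "yaw": 0}, {"x": 0, "y": 0, "z": -7, "yaw": 0}]'

```text
clock: 15.35
eef_pos: [0.5049, -0.0613, 0.0598]
tool_rot: [0.686, 0.728, -0.001, -0.001]
ft_force: [0.2, -1.0, -3.8]
grip_width: 0.0134
grasp_force: 59.0
```

>>> move_arm --motion '[{"x": -0.9, "y": 0.1, "z": -1, "yaw": -10}, {"x": -0.9, "y": 0.1, "z": -1, "yaw": -20}, {"x": -0.9, "y": 0.1, "z": -1, "yaw": -30}, {"x": -0.9, "y": 0.1, "z": -1, "yaw": -40}, {"x": -0.9, "y": 0.1, "z": -1, "yaw": -50}, {"x": -0.9, "y": 0.1, "z": -1, "yaw": -60}, {"x": -0.9, "y": 0.1, "z": -1, "yaw": -70}, {"x": -0.9, "y": 0.1, "z": -1, "yaw": -80}, {"x": -0.9, "y": 0.1, "z": -1, "yaw": -90}, {"x": -0.9, "y": 0.1, "z": -1, "yaw": -100}, {"x": -0.9, "y": 0.1, "z": -1, "yaw": -110}, {"x": -0.9, "y": 0.1, "z": -1, "yaw": -120}, {"x": -0.9, "y": 0.1, "z": -1, "yaw": -130}, {"x": -0.9, "y": 0.1, "z": -1, "yaw": -140}, {"x": -0.9, "y": 0.1, "z": -1, "yaw": -150}, {"x": -0.9, "y": 0.1, "z": -1, "yaw": -160}, {"x": -0.9, "y": 0.1, "z": -1, "yaw": -170}, {"x": -0.9, "y": 0.1, "z": -1, "yaw": -180}, {"x": -0.9, "y": 0.1, "z": -1, "yaw": -180}, {"x": -0.9, "y": 0.1, "z": -1, "yaw": -180}]'

```text
clock: 17.85
eef_pos: [0.5067, -0.0703, 0.0698]
tool_rot: [0.727, -0.687, -0.001, 0.001]
ft_force: [0.2, -0.1, -4.9]
grip_width: 0.0137
grasp_force: 59.0
```

```bash
cat >> h.py <<'E'
def place5(P,p): # x,y,z,yaw,pitch(nose down +) about local origin
    c,s=np.cos(p[4]),np.sin(p[4]);Q=np.c_[c*P[:,0]+s*P[:,2],P[:,1],-s*P[:,0]+c*P[:,2]]
    return place(Q,[p[0],p[1],p[3]])+[0,0,p[2]]
E
python3 - <<'E'
from h import *
o=bot.get_obs();print(o['clock'],o['eef_pos'],o['grip_width'],np.round(o['joint_pos'],2));tx,ty=tool(o);print(np.degrees(np.arctan2(ty[1],ty[0])))
e=np.array(o['eef_pos']);p0=[e[0]-.0003,e[1]+.005,e[2]+.025,np.arctan2(tx[1],tx[0])+np.pi,.13]
ims=[]
for c in("side","scene","wrist"):
  a=bot.camera(c);m=bot.camera_model(c)
  for r in bot.cut_out(c,"pry_bar"): print(c,round(r['score'],2),np.round(r['centre']),r['mask'].sum())
  for b in BAR:
    q=proj(m,place5(b,p0)).round().astype(np.int32)
    cv2.polylines(a,[cv2.convexHull(q)],True,(0,0,255),1)
  ims.append(a)
cv2.imwrite("pics/pre.png",np.hstack([cv2.resize(ims[0][110:290,220:400],(300,300)),cv2.resize(ims[1][170:320,290:440],(300,300)),cv2.resize(ims[2],(200,300))]))
E
```

```text
17.85 [ 0.50669072 -0.07029963  0.06983633] 0.013653737571407115 [-0.14  0.36 -0.19  1.02 -0.   -1.77]
-176.7271305751344
side 0.63 [224. 299.] 539
scene 0.95 [229. 386.] 1393
wrist 0.94 [211. 318.] 22073
```

View pics/pre.png

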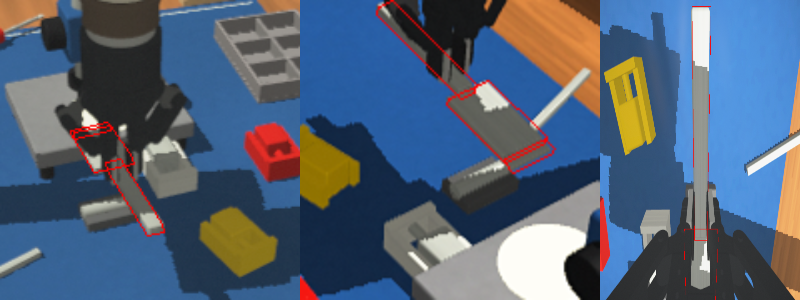

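The overlay fits the bar (tip at about scene pixel (415,240), tilted nose-down, clear of the stand). I've used my 10 pictures, so I continue by force and numbers, feeling for the ridge.

>>> move_arm --motion '[{"x": 0, "y": 0, "z": 3, "yaw": 0}, {"x": 0, "y": 0, "z": 5, "yaw": 0}, {"x": 0, "y": 0, "z": 5.8, "yaw": 0}, {"x": 0, "y": 0, "z": 6.1, "yaw": 0}, {"x": 0, "y": 0, "z": 6.1, "yaw": 0}, {"x": 0, "y": 0, "z": 6.1, "yaw": 0}]'

```text
clock: 18.9
eef_pos: [0.5083, -0.0705, 0.0107]
tool_rot: [0.728, -0.686, 0.001, -0.0]
ft_force: [-0.7, -0.0, -4.7]
grip_width: 0.0139
grasp_force: 59.0
```

>>> move_arm --motion '[{"x": 0, "y": 0, "z": 0.15, "yaw": 0}, {"x": 0, "y": 0, "z": 0.3, "yaw": 0}, {"x": 0, "y": 0, "z": 0.3, "yaw": 0}]'

```text
clock: 19.27
eef_pos: [0.5073, -0.0703, 0.0068]
tool_rot: [0.728, -0.686, -0.0, 0.0]
ft_force: [0.3, -0.5, -3.8]
grip_width: 0.0139
grasp_force: 59.0
```

```bash
python3 - <<'E'
from h import *
o=bot.get_obs();print(o['clock'],o['eef_pos'],o['ft_force'],o['ft_torque'])
e=np.array(o['eef_pos']);tx,ty=tool(o);yaw=np.arctan2(tx[1],tx[0])+np.pi
bot.camera("scene");m=bot.camera_model("scene");k=bot.cut_out("scene","pry_bar")[0]['mask'].astype(float)
bot.camera("wrist");mw=bot.camera_model("wrist");kw=bot.cut_out("wrist","pry_bar")[0]['mask'].astype(float);print(k.sum(),kw.sum())
def dr(m,p,bs):
  im=np.zeros((1920,2560),np.uint8)
  for b in bs: cv2.fillConvexPoly(im,cv2.convexHull(np.round((proj(m,place5(b,p))+.5)*4).astype(np.int32)),255)
  return cv2.resize(im,(640,480),interpolation=cv2.INTER_AREA)/255.
cut=proj(m,[e+[0,.035,.03]])[0];jj,ii=np.meshgrid(range(640),range(480))
d=proj(m,[e+[0,.1,.03]])[0]-cut
W=((jj-cut[0])*d[0]+(ii-cut[1])*d[1])>0
def cost(p):
  d=dr(m,p,BAR)*W;kk=k*W;t=1-np.minimum(d,kk).sum()/np.maximum(d,kk).sum()
  w=dr(mw,p,BAR[2:])[:280];q=kw[:280];return t+1-np.minimum(w,q).sum()/np.maximum(w,q).sum()
p0=np.array([e[0]-.0003,e[1]+.003,e[2]+.025,yaw,.13])
r=minimize(cost,p0,method='Nelder-Mead',options=dict(initial_simplex=np.vstack([p0,p0+np.diag([.006,.006,.006,.05,.06])]),maxfev=500))
print(cost(p0),r.fun,(r.x-p0).round(4),r.x.round(4),"tip",place5(np.array([[.11,0,0],[.11,0,.005],[.098,0,.008]]),r.x).round(4).tolist())
E
```

```text
19.275 [ 0.50734783 -0.07034041  0.00681803] [ 0.27669993 -0.4513829  -3.77273273] [-0.07211217 -0.01775264  0.03660114]
1155.0 22836.0
0.16448641642990502 0.11667691393412416 [ 0.0007  0.0018 -0.001  -0.0081  0.0052] [ 0.5078 -0.0656  0.0308  1.6223  0.1352] tip [[0.5022, 0.0433, 0.016], [0.5021, 0.044, 0.021], [0.5027, 0.0325, 0.0255]]
```

>>> move_arm --motion '[{"x": 0, "y": 0, "z": 0.18, "yaw": 0}, {"x": -0.5, "y": 0, "z": 0.25, "yaw": 0}, {"x": -1, "y": 0, "z": 0.31, "yaw": 0}, {"x": -1.5, "y": 0, "z": 0.38, "yaw": 0}, {"x": -2, "y": 0, "z": 0.45, "yaw": 0}, {"x": -2, "y": 0, "z": 0.45, "yaw": 0}, {"x": -2, "y": 0, "z": 0.45, "yaw": 0}]'

```text
clock: 20.35
eef_pos: [0.5062, -0.05, 0.0024]
tool_rot: [0.728, -0.686, -0.0, -0.0]
ft_force: [-0.1, 1.4, -3.1]
grip_width: 0.0137
grasp_force: 59.3
```

>>> move_arm --motion '[{"x": -0.5, "y": 0, "z": 0.07, "yaw": 0}, {"x": -1, "y": 0, "z": 0.14, "yaw": 0}, {"x": -1.5, "y": 0, "z": 0.21, "yaw": 0}, {"x": -1.5, "y": 0, "z": 0.21, "yaw": 0}, {"x": -1.5, "y": 0, "z": 0.21, "yaw": 0}]'

```text
clock: 20.98
eef_pos: [0.5054, -0.0348, 0.0002]
tool_rot: [0.728, -0.686, -0.0, -0.0]
ft_force: [0.6, 1.3, -1.2]
grip_width: 0.0137
grasp_force: 59.3
```

>>> move_arm --motion '[{"x": -0.5, "y": 0, "z": 0.06, "yaw": 0}, {"x": -0.9, "y": 0, "z": 0.11, "yaw": 0}, {"x": -1.3, "y": 0, "z": 0.16, "yaw": 0}, {"x": -1.3, "y": 0, "z": 0.16, "yaw": 0}, {"x": -1.3, "y": 0, "z": 0.16, "yaw": 0}]'

```text
clock: 21.6
eef_pos: [0.5044, -0.0221, -0.0015]
tool_rot: [0.728, -0.686, -0.0, 0.0]
ft_force: [-0.2, 0.2, -3.0]
grip_width: 0.0136
grasp_force: 59.2
```

>>> move_arm --motion '[{"x": 0, "y": 0, "z": 0, "yaw": 0}, {"x": 0, "y": 0, "z": 0, "yaw": 0}, {"x": 0, "y": 0, "z": 0, "yaw": 0}, {"x": 0, "y": 0, "z": -1.5, "yaw": 0}, {"x": 0, "y": 0, "z": -4, "yaw": 0}, {"x": 0, "y": 0, "z": -6, "yaw": 0}, {"x": 0, "y": 0, "z": -6, "yaw": 0}]' --gripper -0.3

```text
clock: 22.48
eef_pos: [0.5068, -0.0226, 0.0613]
tool_rot: [0.728, -0.686, 0.002, -0.002]
ft_force: [-0.2, 0.3, -0.5]
grip_width: 0.0297
grasp_force: 0.0
```

```bash
cat > chk.py <<'E'
from h import *
o=bot.get_obs();print(o['clock'],o['eef_pos'],o['ft_force'],o['grip_width'])
for c in("scene","side"):
  bot.camera(c);m=bot.camera_model(c)
  for n in("pry_bar","prop"):
    for r in bot.cut_out(c,n):
      v,u=r['centre'];k=np.argwhere(r['mask']);print(c,n,round(r['score'],2),np.round([u,v]),len(k),ray(c,u,v,.03).round(3), "lo",ray(c,*k[k[:,0].argmax()][::-1],.0).round(3),"hi",k[k[:,0].argmin()][::-1],ray(c,*k[k[:,0].argmin()][::-1],.054).round(3))
E
python3 chk.py; python3 -c "
from h import *
m=bot.camera_model('scene')
for p in(.135,.2): print(proj(m,place5(np.array([[-.11,0,.01],[-.11,.008,.01],[-.11,-.008,.01],[.11,0,.005]]),[.505,-.0176,.024,1.622,p])).round().tolist())"
```

```text
22.475 [ 0.50677971 -0.02257464  0.06127376] [-0.1985288   0.31544122 -0.453956  ] 0.02967168360942825
scene pry_bar 0.85 [384. 254.] 1105 [ 0.501 -0.011  0.03 ] lo [0.512 0.031 0.   ] hi [348 211] [ 0.505 -0.126  0.054]
scene prop 0.73 [306. 253.] 404 [ 0.62  -0.087  0.03 ] lo [ 0.622 -0.087  0.   ] hi [297 241] [ 0.631 -0.098  0.054]
scene prop 0.69 [384. 259.] 1162 [ 0.509 -0.002  0.03 ] lo [0.515 0.03  0.   ] hi [347 211] [ 0.507 -0.127  0.054]
scene prop 0.62 [288. 328.] 605 [0.728 0.051 0.03 ] lo [ 0.737  0.057 -0.   ] hi [284 311] [0.726 0.037 0.054]
scene prop 0.6 [360. 292.] 245 [0.591 0.045 0.03 ] lo [0.59  0.035 0.   ] hi [360 284] [0.594 0.048 0.054]
side pry_bar 0.73 [280. 223.] 803 [ 0.5   -0.002  0.03 ] lo [ 0.517 -0.077  0.   ] hi [264 207] [0.476 0.024 0.054]
side prop 0.77 [358. 247.] 374 [ 0.621 -0.106  0.03 ] lo [ 0.628 -0.106  0.   ] hi [354 235] [ 0.613 -0.098  0.054]
side prop 0.65 [383. 192.] 265 [0.728 0.038 0.03 ] lo [0.727 0.04  0.   ] hi [380 184] [0.717 0.035 0.054]
side prop 0.58 [319. 202.] 286 [0.59  0.039 0.03 ] lo [0.587 0.044 0.   ] hi [317 192] [0.587 0.043 0.054]
side prop 0.46 [254. 186.] 2852 [0.477 0.128 0.03 ] lo [0.447 0.07  0.   ] hi [255 111] [0.538 0.396 0.054]
[[346.0, 214.0], [349.0, 213.0], [342.0, 216.0], [420.0, 296.0]]
[[346.0, 212.0], [350.0, 210.0], [343.0, 213.0], [419.0, 299.0]]
```

>>> move_arm --motion '[{"x": 4.5, "y": 0, "z": 0, "yaw": 0}, {"x": 9, "y": 0, "z": 0, "yaw": 0}, {"x": 9, "y": 0, "z": 0, "yaw": 0}, {"x": 9, "y": 0, "z": 1.5, "yaw": 0}, {"x": 9, "y": 0, "z": 2.5, "yaw": 0}, {"x": 9, "y": 0, "z": 2.9, "yaw": 0}, {"x": 9, "y": 0, "z": 2.9, "yaw": 0}]' --gripper -1

```text
clock: 23.65
eef_pos: [0.5095, -0.1115, 0.0291]
tool_rot: [0.728, -0.685, -0.001, 0.0]
ft_force: [-0.2, 0.4, -0.1]
grip_width: 0.0
grasp_force: 0.0
```

>>> move_arm --motion '[{"x": 0, "y": 0, "z": 0.3, "yaw": 0}, {"x": 0, "y": 0, "z": 0.6, "yaw": 0}, {"x": 0, "y": 0, "z": 0.9, "yaw": 0}, {"x": 0, "y": 0, "z": 0.9, "yaw": 0}]'

```text
clock: 24.15
eef_pos: [0.5099, -0.1124, 0.0206]
tool_rot: [0.728, -0.686, -0.0, 0.0]
ft_force: [-0.2, -0.3, -0.1]
grip_width: 0.0004
grasp_force: 0.3
```

>>> move_arm --motion '[{"x": 0, "y": 0, "z": 0.3, "yaw": 0}, {"x": 0, "y": 0, "z": 0.6, "yaw": 0}, {"x": 0, "y": 0, "z": 0.9, "yaw": 0}, {"x": 0, "y": 0, "z": 0.9, "yaw": 0}]'

```text
clock: 24.65
eef_pos: [0.5103, -0.1125, 0.0125]
tool_rot: [0.728, -0.686, 0.0, -0.0]
ft_force: [-2.2, 0.3, 8.0]
grip_width: 0.0003
grasp_force: 3.7
```

>>> move_arm --motion '[{"x": 0, "y": 0, "z": 0.3, "yaw": 0}, {"x": 0, "y": 0, "z": 0.5, "yaw": 0}, {"x": 0, "y": 0, "z": 0.5, "yaw": 0}]'

```text
clock: 25.02
eef_pos: [0.5109, -0.1131, 0.0084]
tool_rot: [0.728, -0.686, 0.001, -0.0]
ft_force: [-2.0, -0.7, 11.8]
grip_width: 0.0002
grasp_force: 5.7
```

>>> move_arm --motion '[{"x": 0, "y": 0, "z": 0.2, "yaw": 0}, {"x": 0, "y": 0, "z": 0.4, "yaw": 0}, {"x": 0, "y": 0, "z": 0.6, "yaw": 0}, {"x": 0, "y": 0, "z": 0.8, "yaw": 0}, {"x": 0, "y": 0, "z": 0.8, "yaw": 0}]'

```text
clock: 25.65
eef_pos: [0.5119, -0.1139, 0.0015]
tool_rot: [0.728, -0.686, 0.003, -0.0]
ft_force: [-3.5, -3.0, 17.0]
grip_width: -0.0
grasp_force: 8.2
```

```bash
python3 chk.py
```

```text
25.65 [ 0.51187321 -0.1138624   0.00149157] [-3.51997416 -2.9591149  16.95166147] -2.746367614672181e-05
scene pry_bar 0.55 [385. 261.] 989 [0.509 0.003 0.03 ] lo [0.506 0.023 0.   ] hi [341 225] [ 0.54  -0.096  0.054]
scene prop 0.7 [359. 292.] 251 [0.591 0.043 0.03 ] lo [0.594 0.031 0.   ] hi [360 284] [0.594 0.048 0.054]
scene prop 0.65 [304. 249.] 417 [ 0.618 -0.097  0.03 ] lo [ 0.625 -0.082  0.   ] hi [297 241] [ 0.631 -0.098  0.054]
scene prop 0.59 [288. 328.] 640 [0.728 0.052 0.03 ] lo [0.738 0.054 0.   ] hi [285 310] [0.724 0.036 0.054]
side pry_bar 0.72 [270. 211.] 342 [0.49  0.038 0.03 ] lo [ 0.513 -0.103  0.   ] hi [275 201] [0.501 0.037 0.054]
side prop 0.84 [385. 190.] 247 [0.734 0.041 0.03 ] lo [0.729 0.043 0.   ] hi [382 184] [0.721 0.034 0.054]
side prop 0.72 [358. 247.] 399 [ 0.62  -0.107  0.03 ] lo [ 0.629 -0.109  0.   ] hi [356 234] [ 0.618 -0.097  0.054]
```

>>> move_arm --motion '[{"x": 0, "y": 0, "z": 0.2, "yaw": 0}, {"x": 0, "y": 0, "z": 0.4, "yaw": 0}, {"x": 0, "y": 0, "z": 0.4, "yaw": 0}, {"x": 0, "y": 0, "z": 0.4, "yaw": 0}]'

```text
clock: 26.45
eef_pos: [0.5125, -0.1141, -0.0024]
tool_rot: [0.728, -0.686, 0.003, -0.001]
ft_force: [-1.3, -3.6, 15.7]
grip_width: 0.0001
grasp_force: 7.8
```

```bash
python3 chk.py | grep -v yellow
```

```text
26.45 [ 0.51250302 -0.11410916 -0.00240784] [-1.26557313 -3.55116982 15.70781923] 7.522329921735437e-05
scene pry_bar 0.87 [384. 256.] 1122 [ 0.504 -0.008  0.03 ] lo [0.505 0.024 0.   ] hi [342 226] [ 0.54  -0.093  0.054]
scene prop 0.91 [305. 251.] 415 [ 0.62 -0.09  0.03] lo [ 0.625 -0.082  0.   ] hi [297 241] [ 0.631 -0.098  0.054]
scene prop 0.72 [287. 329.] 641 [0.73  0.052 0.03 ] lo [0.737 0.055 0.   ] hi [286 310] [0.723 0.037 0.054]
scene prop 0.38 [365. 293.] 29 [0.585 0.051 0.03 ] lo [0.585 0.03  0.   ] hi [369 290] [0.589 0.066 0.054]
side pry_bar 0.89 [269. 210.] 433 [0.489 0.042 0.03 ] lo [ 0.512 -0.108  0.   ] hi [276 198] [0.505 0.045 0.054]
side prop 0.89 [359. 249.] 381 [ 0.62  -0.112  0.03 ] lo [ 0.63  -0.112  0.   ] hi [357 234] [ 0.619 -0.097  0.054]
side prop 0.65 [385. 193.] 279 [0.731 0.034 0.03 ] lo [0.727 0.04  0.   ] hi [381 184] [0.719 0.034 0.054]
```

```bash
cat > d.py <<'E'
from h import *
for c,(u,v) in(("scene",(358,292)),("side",(320,208))):
  a=bot.camera(c);b=cv2.imread(f"pics/{c}.png");m=bot.camera_model(c)
  S=[.533,.147,.06]
  # sample along prop's travel (top plane z=.034): stand x=+50, y from -150 to -80
  ys=np.arange(-.15,-.069,.006);P=place(np.c_[np.full(len(ys),.05),ys,np.full(len(ys),.034)],S);q=proj(m,P)
  f=lambda im:[int(cv2.getRectSubPix(im,(3,3),(float(x),float(y))).mean()) for x,y in q]
  print(c,q[0].round(),q[-1].round());print(" before",f(b));print(" now   ",f(a))
E
python3 d.py
```

```text
scene [345. 275.] [373. 303.]
 before [141, 237, 147, 123, 119, 148, 223, 222, 222, 222, 210, 166, 167, 168]
 now    [73, 116, 115, 117, 113, 110, 110, 110, 113, 202, 164, 162, 161, 162]
side [326. 213.] [312. 190.]
 before [195, 134, 120, 105, 104, 151, 192, 195, 194, 194, 194, 166, 97, 77]
 now    [37, 37, 37, 36, 36, 36, 36, 36, 36, 37, 37, 45, 83, 100]
```

>>> move_arm --motion '[{"x": 0, "y": 0, "z": 0.2, "yaw": 0}, {"x": 0, "y": 0, "z": 0.3, "yaw": 0}, {"x": 0, "y": 0, "z": 0.3, "yaw": 0}]'

```text
clock: 27.22
eef_pos: [0.5129, -0.1142, -0.005]
tool_rot: [0.728, -0.686, 0.004, -0.001]
ft_force: [-2.3, -3.5, 18.4]
grip_width: 0.0
grasp_force: 8.8
```

```bash
python3 d.py
```

```text
scene [345. 275.] [373. 303.]
 before [141, 237, 147, 123, 119, 148, 223, 222, 222, 222, 210, 166, 167, 168]
 now    [72, 116, 115, 117, 113, 110, 110, 110, 110, 189, 162, 163, 161, 162]
side [326. 213.] [312. 190.]
 before [195, 134, 120, 105, 104, 151, 192, 195, 194, 194, 194, 166, 97, 77]
 now    [38, 37, 36, 36, 36, 36, 36, 37, 37, 38, 38, 69, 98, 82]
```

>>> move_arm --motion '[{"x": 0, "y": 0, "z": -0.2, "yaw": 0}, {"x": 0, "y": 0, "z": -0.4, "yaw": 0}, {"x": 0, "y": 0, "z": -0.6, "yaw": 0}, {"x": 0, "y": 0, "z": -0.8, "yaw": 0}, {"x": 0, "y": 0, "z": -0.8, "yaw": 0}]'

```text
clock: 27.95
eef_pos: [0.5095, -0.1121, -0.0007]
tool_rot: [0.728, -0.686, -0.0, 0.0]
ft_force: [-0.3, -1.5, 0.9]
grip_width: 0.0
grasp_force: 0.4
```

The force fell from 18 N to 0.9 N after rising only 4 mm, so the stand is resting on the prop. I'll retreat and confirm.

>>> move_arm --motion '[{"x": 0, "y": 0, "z": -1, "yaw": 0}, {"x": 0, "y": 0, "z": -3, "yaw": 0}, {"x": 0, "y": 0, "z": -5, "yaw": 0}, {"x": 3, "y": 0, "z": -9, "yaw": 0}, {"x": 8, "y": 0, "z": -12, "yaw": 0}, {"x": 13, "y": 0, "z": -14, "yaw": 0}, {"x": 18, "y": 0, "z": -14, "yaw": 0}, {"x": 18, "y": 0, "z": -14, "yaw": 0}]'

```text
clock: 28.95
eef_pos: [0.5204, -0.2951, 0.1398]
tool_rot: [0.726, -0.687, 0.0, 0.0]
ft_force: [0.1, 0.6, -0.1]
grip_width: -0.0004
grasp_force: 0.0
```

```bash
python3 chk.py; python3 d.py; python3 - <<'E'
from h import *
# slab height: edge point rows on slab's -y face, before vs now, along a vertical line at stand x=0
for c in("scene","side"):
  a=bot.camera(c);b=cv2.imread(f"pics/{c}.png");m=bot.camera_model(c)
  P=place(np.array([[.09,-.08,z] for z in np.arange(.016,.066,.004)]),[.533,.147,.06])
  q=proj(m,P)
  for n,i in(("before",b),("now",a)): print(c,n,[int(cv2.getRectSubPix(i,(1,1),(float(x),float(y))).mean()) for x,y in q])
E
```

```text
28.95 [ 0.52039589 -0.29514769  0.13979063] [ 0.12997596  0.64052831 -0.11135722] -0.00041127419270469627
scene pry_bar 0.84 [382. 258.] 1083 [ 0.509 -0.005  0.03 ] lo [0.514 0.025 0.   ] hi [346 211] [ 0.509 -0.128  0.054]
scene prop 0.81 [288. 328.] 631 [0.728 0.051 0.03 ] lo [0.739 0.056 0.   ] hi [284 311] [0.726 0.037 0.054]
scene prop 0.59 [304. 251.] 432 [ 0.62  -0.093  0.03 ] lo [ 0.625 -0.085  0.   ] hi [298 240] [ 0.628 -0.099  0.054]
scene prop 0.51 [362. 289.] 58 [0.584 0.04  0.03 ] lo [0.585 0.03  0.   ] hi [366 291] [0.594 0.066 0.054]
side pry_bar 0.62 [279. 221.] 892 [0.5   0.004 0.03 ] lo [ 0.517 -0.077  0.   ] hi [276 204] [0.5   0.027 0.054]
side prop 0.77 [314. 199.] 253 [0.585 0.051 0.03 ] lo [0.583 0.055 0.   ] hi [309 190] [0.574 0.053 0.054]
side prop 0.45 [362. 258.] 12 [ 0.616 -0.135  0.03 ] lo [ 0.63  -0.106  0.   ] hi [361 253] [ 0.609 -0.146  0.054]
scene [345. 275.] [373. 303.]
 before [141, 237, 147, 123, 119, 148, 223, 222, 222, 222, 210, 166, 167, 168]
 now    [136, 232, 142, 132, 112, 109, 110, 111, 110, 194, 162, 162, 161, 162]
side [326. 213.] [312. 190.]
 before [195, 134, 120, 105, 104, 151, 192, 195, 194, 194, 194, 166, 97, 77]
 now    [45, 48, 51, 51, 54, 69, 86, 97, 123, 180, 198, 197, 152, 89]
scene before [66, 65, 67, 100, 156, 170, 166, 137, 133, 237, 214, 118, 100]
scene now [41, 65, 62, 61, 61, 62, 81, 130, 157, 195, 245, 246, 146]
side before [39, 39, 55, 75, 76, 74, 76, 92, 134, 147, 150, 128, 99]
side now [48, 49, 49, 49, 49, 50, 50, 49, 48, 57, 66, 64, 68]
```

```bash
python3 -c "
from workcell import bot
print(bot.job_done())"
```

```text
the job is handed in; nothing more can be done
None
```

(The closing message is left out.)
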